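# Unstack the spectrometer samples into their holders

## Robot

A 6-joint arm with a two-finger parallel gripper is mounted at the origin on the work surface. World frame = base frame: x ahead of the robot, y to its left, z up, the work surface at z = 0. Lengths are in m, angles in rad, forces in N, time in s.
With the tool pointing down it reaches from about 0.35 to 0.975 m from the base axis. Payload 17.4 kg.
Tool frame: the origin (TCP) lies on the centre line of the jaws, within the pads' length; the fingertips stand 11 mm ahead of it and the grasp point (between the pads) lies 8 mm behind it; z points along the fingers, y is the line along which they close (so a half turn about z gives the same grasp; the last joint's range is limited). The gripper opens to 85 mm and grips with 20 to 120 N. Pads are 22 mm wide; open, the fingers measure 114 mm over their backs; the gripper's body (76 mm by 85 mm) begins 54 mm behind the grasp point. The pads swing forward as they close: fully open they stand 13 mm farther back than shut.
Start: joints at [1.162, 0.116, 1.442, -0, 1.584, -0.038], TCP at [0.245, 0.629, 0.221] pointing down, gripper open.
Joint ranges: [-2.83, 2.83], [-0.83, 2.19], [0.07, 2.5], [-1.14, 4.28], [0.01, 3], [-2.97, 2.97]. Speed limits (rad/s): [1.89, 1.89, 2.22, 3.14, 3.14, 3.14].

## Interface

Orientations are given as a rotation vector (axis times angle).
In Python, from station import get_state, snapshot, job_done, silhouettes, tip_of gives the robot as it stands.
- The arm moves only by the tool play_rows, never from a script. Its argument "steps" is a list of rows, each an object of numbers: "claw": the closure, from 0 (fully open) to 1 (shut); "dx", "dy", "dz": the shift along the world's x, y, z normalised to -1 to 1, where 1 is 0.5 m; "ax", "ay", "az": the turn, a rotation vector about the world's x, y, z normalised to -1 to 1, where 1 is 0.5 rad. A call has exactly 5 rows; each row shifts and turns the commanded pose from where the row before left it; what a row does not reach is not made up. A row lasts 1/12 s, in which the tool goes at most 41.7 mm and 7.16 degrees, less where a joint would pass 70% of its speed; a pose out of reach is approached as far as the arm can. A call with a number of a shift or a turn outside -1 to 1 is refused whole. A call with a gripper value outside its range is refused whole. The fingers move at their own pace and stop on an object; the grip force is fixed at half the most. Time passes only in rows, so rows that do not move let the fingers close, or fill a call up. It gives the time, the measured TCP pose, the force, the opening and the grip force at its end, in the units of the state.
- get_state(): the state, without advancing time (a new reading comes with each control period).
- snapshot(name): name is "scene" or "top" or "wrist"; returns a dict with "img" (420x560x3 uint8, blue, green, red), "depth" (420x560 float32, m along the optical axis (not along the pixel's ray), 0 where there is no reading), "intrinsics" (3x3 intrinsics, pixels), "eye" and "attitude" of the camera in the world. Camera axes: x right, y down, z forward; pixel columns grow to the right and rows downward; lengths in m; the calibration is good to about 2 mm. A picture is of the moment at which its call begins.
- job_done(): hands the job in; it is judged then, once.
Trained networks look in the newest picture that a camera, given by its name, has taken for a name from the list of things; names that differ only in an ending like _2 or _b are one class to them, and where a whole thing is asked for, a point or a joint stands for the part that bears it (a point fixed in the world has none). Each returns a list of dicts, best first, with "confidence" (0 to 1); they miss things now and then, are a little off and sometimes report something else, mostly with a low value. They report only what shows in the picture. A call takes as long as a camera call. They do not tell look-alikes from the thing itself.
- silhouettes(camera, thing): "mask" (420x560 bool, what is visible of it) and "centre" ([column, row] in pixels, amid what is visible of it).
- tip_of(camera, thing): "centre" ([column, row] in pixels: a listed point, or the origin of a listed thing).
The state is a dict: "time": time; "joint_positions": joint angles; "dq": joint speeds; "joint_efforts": joint torques, N m; "tool_pos": TCP position; "orientation": TCP orientation; "force": force on the tool from outside, world axes, zero at the start; "moment": the same for the moment, N m; "grip_width": finger opening in m; "finger_force": force on a finger pad.
Only numpy, scipy, OpenCV 4.12 (cv2) and the standard library are available. Lean on these libraries where they do the work, as an engineer would, in place of code of your own. Each camera call takes 0.05 s, during which the arm holds its last target. There are 200 camera calls.

## Task

The samples for the spectrometer demonstration are stacked on one another: a brass reference slug on a square tub on a round tub on a flat rectangular case. Take the stack apart and set each one down, without dropping or tipping it, into the holder whose recess has its shape and size, so that it sits upright and flat on the recess floor. Leave the two red-capped tubes standing where they are.

Things in the scene. Friction and masses are not known exactly. Their poses are not given: they have to be found in the camera images.
- slug: solid brass cylinder, 26 mm diameter, 30 mm tall, about 130 g; at the start the top of the stack, standing on the square tub. Origin: centre of its underside; z up.
- square_tub: square clear tub of grey ash with a closed flat grey lid, 36 x 36 mm, 32 mm tall, about 60 g; at the start it stands on the round tub. Origin: centre of its underside; x and y square to its sides, z up.
- round_tub: round clear tub of grey ash with a closed flat white lid, 56 mm diameter, 36 mm tall, about 110 g; at the start it stands on the case. Origin: centre of its underside; z up.
- case: flat closed rectangular aluminium case with a grey lid, 90 mm long (its x) by 60 mm wide (its y), 34 mm tall, about 250 g; at the start the bottom of the stack, on the table. Small dark catches stand 3 mm out of its two short ends. Origin: centre of its underside; z up.
- slug_holder: fixed aluminium block 54 x 54 mm, 10 mm high, with a small round, 38 mm diameter recess in its top, 7 mm deep, lined with a dark pad; the recess floor is 3 mm above the table. Origin: centre of the block's underside, on the table, straight below the recess centre; z up. It is for the brass slug.
- square_holder: fixed aluminium block 64 x 64 mm, 10 mm high, with a square, 48 x 48 mm recess in its top, 7 mm deep, lined with a dark pad; the recess floor is 3 mm above the table. Origin: centre of the block's underside, on the table, straight below the recess centre; z up. x and y are square to the recess sides. It is for the square tub.
- round_holder: fixed aluminium block 84 x 84 mm, 10 mm high, with a large round, 68 mm diameter recess in its top, 7 mm deep, lined with a dark pad; the recess floor is 3 mm above the table. Origin: centre of the block's underside, on the table, straight below the recess centre; z up. It is for the round tub.
- case_holder: fixed aluminium block 118 x 88 mm, 10 mm high, with a rectangular, 102 mm (its x) by 72 mm (its y) recess in its top, 7 mm deep, lined with a dark pad; the recess floor is 3 mm above the table. Origin: centre of the block's underside, on the table, straight below the recess centre; z up. It is for the case, long side along the long side.
- tube_left: bystander: standing dark blue sample tube with a red screw cap, 29 mm diameter (cap 35 mm), 116 mm tall, 70 g, loose. Origin: centre of its underside; z along the tube. On the robot's left (+y).
- tube_right: bystander: standing clear sample tube with a red screw cap, 29 mm diameter (cap 35 mm), 116 mm tall, 70 g, loose. Origin: centre of its underside; z along the tube. On the robot's right (-y).
There are look-alikes about, which are no part of the job. There is more than one size of the round_tub; the job needs the smallest.

How it is judged:
At the end, for the whole second after the job is handed in: The slug, the square tub, the round tub and the case each rest in their own holder: within 10 mm of its centre, underside within 2.5 mm of the recess floor, tilted less than 0.06 rad, released and still (horizontal distance between case and case_holder below 0.01 m and z of case in the frame of case_holder below 0.0055 m and angle between each of case, round_tub, square_tub, slug's own z axis and vertical below 0.06 rad and linear speed of each of case, round_tub, square_tub, slug below 0.01 m/s and angular speed of each of case, round_tub, square_tub, slug below 0.1 rad/s and horizontal distance between round_tub and round_holder below 0.01 m and z of round_tub in the frame of round_holder below 0.0055 m and horizontal distance between square_tub and square_holder below 0.01 m and z of square_tub in the frame of square_holder below 0.0055 m and horizontal distance between slug and slug_holder below 0.01 m and z of slug in the frame of slug_holder below 0.0055 m); the robot touches nothing.
It fails at once if one of the four stacked things is tipped over (more than 0.6 rad) (angle between any of case, round_tub, square_tub, slug's own z axis and vertical above 0.6 rad).
It fails at once if one of the four stacked things is dropped (free of the fingers and faster than 0.7 m/s, a fall of 25 mm) ((contact force between the fingers and case below 0.01 N and linear speed of case above 0.7 m/s) or (contact force between the fingers and round_tub below 0.01 N and linear speed of round_tub above 0.7 m/s) or (contact force between the fingers and square_tub below 0.01 N and linear speed of square_tub above 0.7 m/s) or (contact force between the fingers and slug below 0.01 N and linear speed of slug above 0.7 m/s)).
It fails at once if a red-capped tube is disturbed (moved 30 mm or tilted 0.3 rad) (distance of any of tube_left, tube_right from where it was at the start of the episode above 0.03 m or angle between any of tube_left, tube_right's own z axis and vertical above 0.3 rad).
It also fails if it takes over 122 s, if anything falls off the work surface, if the arm or the gripper's body presses on something with over 40 N, if the wrist force passes 120 N, or if a joint passes its speed limit or range.

## Working session

There is one attempt and no reset: what is moved stays moved. The work goes in short steps, Python scripts to look and compute and a tool call to move; the robot and the scene stay as the last step left them, time stands still between calls to the robot, and variables do not carry over. Pictures are saved under pics/ and viewed, at most 14 in all, crops included, and the job is handed in when it is done.

Besides the shell and the picture viewer there is one more tool, called after "Emit:" as a command line: name --argument value ..., lists and objects as JSON in quotes. play_rows: Moves the arm, as the interface text tells. Its arguments: {"type":"object","properties":{"steps":{"type":"array"}},"required":["steps"]}

```bash
ls; mkdir -p pics; python3 - <<'E'
from station import *
import cv2,numpy as np
print(get_state())
for n in ("scene","top"):
    s=snapshot(n); cv2.imwrite(f"pics/{n}0.png",s["img"]); print(n,s["intrinsics"],s["eye"],s["attitude"])
E
```

```text
pics
{'time': 0.0, 'joint_positions': array([ 1.16221975e+00,  1.16509853e-01,  1.44226401e+00,  2.25599226e-05,
        1.58397109e+00, -3.77869692e-02]), 'dq': array([-0.00028425, -0.00032064,  0.00055125,  0.00021083,  0.00010682,
        0.00072327]), 'joint_efforts': array([ 2.62627793e-03, -7.31995296e+01, -6.32496500e+01,  1.29919526e-04,
        6.24427688e-03,  7.23640233e-05]), 'tool_pos': array([0.24450505, 0.62895485, 0.22024685]), 'orientation': array([-5.79052581e-01, -3.08748422e+00,  1.75714229e-03]), 'force': array([ 0.46103018, -0.17473205, -0.08246498]), 'moment': array([-0.01060549,  0.01688532, -0.00890621]), 'finger_force': 0.0, 'grip_width': 0.08572253173696895}
scene [[400.23031072   0.         275.21160915]
 [  0.         400.23031072 217.27379147]
 [  0.           0.           1.        ]] [1.07496794 0.10133852 0.69247855] [-1.72225267 -2.00593376  0.69537678]
top [[529.00903032   0.         278.80912283]
 [  0.         529.00903032 211.12499885]
 [  0.           0.           1.        ]] [0.52818887 0.00227357 1.42736473] [-2.21862377  2.16048485 -0.06047173]
```

View pics/scene0.png

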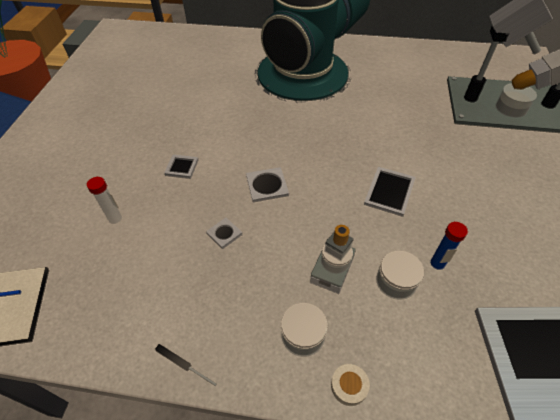

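View pics/top0.png

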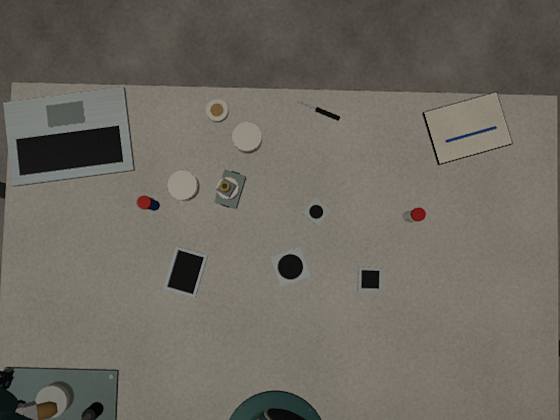

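The scene view shows the stack at about (338,255), next to two larger round tubs. In the top view, the stack is at (229,189) and the holders are at (187,272), (290,266), (370,279) and (316,212). Next I'll measure these.

```bash
cat > h.py <<'E'
from station import *
import cv2,numpy as np
from scipy.spatial.transform import Rotation as R
def cloud(s):
    K=s["intrinsics"];d=s["depth"];v,u=np.mgrid[:420,:560]
    p=np.stack([(u-K[0,2])/K[0,0]*d,(v-K[1,2])/K[1,1]*d,d],-1)
    w=p@R.from_rotvec(s["attitude"]).as_matrix().T+s["eye"]; w[d==0]=np.nan
    return w
def rect(p):
    p=(p*1e4).astype(np.float32); (c,sz,a)=cv2.minAreaRect(p); return np.round(np.array(c)/1e4,4),np.round(np.array(sz)/1e4,4),round(a,1)
E
python3 - <<'E'
from h import *
for cam in("top","scene"):
    s=snapshot(cam); w=cloud(s); print(cam)
    for t in ["case_holder","round_holder","square_holder","slug_holder","case","round_tub","square_tub","slug","tube_left","tube_right"]:
        for r in silhouettes(cam,t)[:3]:
            if r["confidence"]<.3: continue
            q=w[r["mask"]]; q=q[~np.isnan(q[:,0])]
            print(t,round(r["confidence"],2),np.round(r["centre"]),len(q),"zpct",np.round(np.percentile(q[:,2],[5,25,50,75,95]),4),*rect(q[:,:2]), "top", *rect(q[q[:,2]>np.percentile(q[:,2],90)-.006][:,:2]))
E
```

```text
top
case_holder 0.83 [184. 272.] 1441 zpct [-0.0014  0.0019  0.0045  0.0079  0.012 ] [0.4428 0.2549] [0.089  0.1171] 75.8 top [0.4427 0.2545] [0.0881 0.1171] 75.8
round_holder 0.69 [287. 268.] 946 zpct [-0.0011  0.0024  0.0057  0.0091  0.0129] [ 0.4639 -0.0242] [0.082  0.0827] 21.5 top [ 0.4639 -0.0242] [0.082  0.0827] 21.5
square_holder 0.64 [368. 279.] 614 zpct [-0.003   0.0007  0.0043  0.0083  0.0124] [ 0.4363 -0.2415] [0.0689 0.0706] 2.5 top [ 0.4367 -0.2388] [0.0639 0.0653] 0.6
slug_holder 0.68 [314. 213.] 407 zpct [-0.0009  0.0033  0.0066  0.0099  0.0131] [ 0.613  -0.0901] [0.0539 0.0547] 52.3 top [ 0.6128 -0.0897] [0.0539 0.0537] 51.3
slug_holder 0.35 [233. 192.] 114 zpct [0.0513 0.0665 0.0684 0.071  0.0733] [0.6648 0.1408] [0.0527 0.05  ] 6.9 top [0.665  0.1411] [0.0516 0.0486] 9.5
slug_holder 0.33 [416. 215.] 226 zpct [0.0328 0.0776 0.1128 0.1154 0.1184] [ 0.6072 -0.3371] [0.0332 0.0327] 71.9 top [ 0.6072 -0.3376] [0.0325 0.0322] 66.8
round_tub 0.89 [183. 185.] 742 zpct [0.0265 0.0472 0.0497 0.0514 0.0543] [0.671  0.2645] [0.0767 0.0738] 64.8 top [0.6701 0.2651] [0.0757 0.07
[... 2666 characters left out ...]
61 0.1016 0.1031] [0.6352 0.1572] [0.0358 0.1037] 62.2 top [0.6643 0.1418] [0.0357 0.0379] 62.7
slug 0.66 [343. 234.] 318 zpct [0.0012 0.1111 0.128  0.1319 0.1332] [0.6136 0.1485] [0.0333 0.1276] 85.9 top [0.6637 0.1429] [0.025  0.0242] 1.7
tube_left 0.86 [445. 243.] 932 zpct [0.003  0.0407 0.0792 0.1148 0.1171] [0.5743 0.3701] [0.0419 0.1425] 63.5 top [0.6206 0.3433] [0.0345 0.0344] 3.9
tube_left 0.72 [184. 166.] 617 zpct [0.0011 0.003  0.0053 0.0093 0.011 ] [ 0.4364 -0.2403] [0.0662 0.0693] 89.7 top [ 0.4362 -0.2406] [0.0656 0.0691] 89.4
tube_right 0.59 [105. 197.] 784 zpct [0.0075 0.0404 0.0748 0.1122 0.1166] [ 0.5776 -0.3672] [0.1163 0.0333] 43.1 top [ 0.6076 -0.3391] [0.0352 0.0321] 6.8
```

```bash
python3 - <<'E'
from h import *
st=get_state(); M=R.from_rotvec(st["orientation"]).as_matrix(); print(np.round(M,3)); t=st["tool_pos"]
def circ(p):
    A=np.c_[2*p,np.ones(len(p))]; x=np.linalg.lstsq(A,(p**2).sum(1),rcond=None)[0]; return np.round(x[:2],4),round(np.sqrt(x[2]+x[:2]@x[:2]),4)
for cam in("scene","top"):
    s=snapshot(cam); w=cloud(s).reshape(-1,3); w=w[~np.isnan(w[:,0])]
    near=w[(np.hypot(*(w[:,:2]-t[:2]).T)<.09)&(w[:,2]>.1)]
    if len(near): print(cam,"grip zmin",np.round(np.percentile(near[:,2],[0,1,5,50]),4),len(near))
    c=w[np.hypot(w[:,0]-.667,w[:,1]-.14)<.065]
    for n,z in (("case",.034),("round",.07),("sq",.102),("slug",.132)):
        q=c[abs(c[:,2]-z)<.005][:,:2]; print(n,len(q),*rect(q))
        if n in("round","slug"):
            h=cv2.convexHull((q*1e4).astype(np.float32))[:,0]/1e4; print("  hull circ",circ(h))
    np.save(f"c_{cam}.npy",c)
snapshot("wrist"); s=snapshot("wrist"); cv2.imwrite("pics/w0.png",s["img"])
E
```

```text
[[-0.932  0.362  0.   ]
 [ 0.362  0.932  0.   ]
 [-0.     0.    -1.   ]]
case 525 [0.6685 0.1379] [0.0606 0.0946] 73.9
round 285 [0.6749 0.1413] [0.0379 0.0548] 2.0
  hull circ (array([0.6668, 0.1413]), np.float64(0.0276))
sq 209 [0.664  0.1415] [0.0362 0.0368] 62.1
slug 164 [0.6639 0.1429] [0.0251 0.0242] 7.0
  hull circ (array([0.6641, 0.1426]), np.float64(0.0127))
top grip zmin [0.2462 0.2483 0.2548 0.2988] 227
case 367 [0.6654 0.1407] [0.0602 0.0963] 74.9
round 135 [0.6656 0.1425] [0.0547 0.0543] 2.5
  hull circ (array([0.665 , 0.1435]), np.float64(0.0275))
sq 103 [0.6619 0.1437] [0.0367 0.0362] 61.2
slug 80 [0.663  0.1452] [0.0239 0.024 ] 60.8
  hull circ (array([0.6628, 0.1448]), np.float64(0.0124))
```

View pics/w0.png

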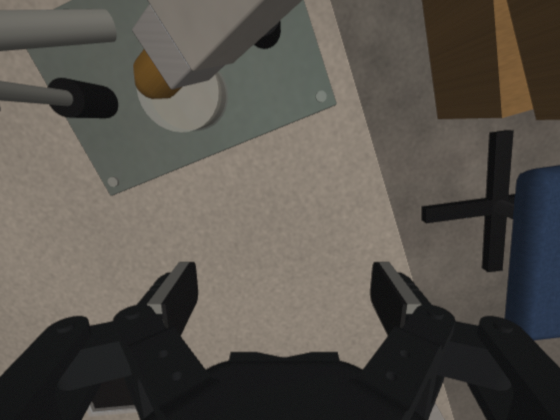

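The wrist view shows the fingertips at about (185,285) and (385,285), with clear table below. I'm moving over the stack now.

Emit:
play_rows --steps '[{"claw":0,"dx":0.042,"dy":-0.0485,"dz":0,"ax":0,"ay":0,"az":-0.05},{"claw":0,"dx":0.042,"dy":-0.0485,"dz":0,"ax":0,"ay":0,"az":-0.05},{"claw":0,"dx":0.042,"dy":-0.0485,"dz":0,"ax":0,"ay":0,"az":-0.05},{"claw":0,"dx":0.042,"dy":-0.0485,"dz":0,"ax":0,"ay":0,"az":-0.05},{"claw":0,"dx":0.042,"dy":-0.0485,"dz":0,"ax":0,"ay":0,"az":-0.05}]'

```text
time: 1.82
tool_pos: [0.3503, 0.5067, 0.2211]
orientation: [0.772, 3.045, 0.0]
force: [0.5, 0.8, 0.2]
grip_width: 0.0856
finger_force: 0.0
```

Emit:
play_rows --steps '[{"claw":0,"dx":0.042,"dy":-0.0485,"dz":0,"ax":0,"ay":0,"az":0},{"claw":0,"dx":0.042,"dy":-0.0485,"dz":0,"ax":0,"ay":0,"az":0},{"claw":0,"dx":0.042,"dy":-0.0485,"dz":0,"ax":0,"ay":0,"az":0},{"claw":0,"dx":0.042,"dy":-0.0485,"dz":0,"ax":0,"ay":0,"az":0},{"claw":0,"dx":0.042,"dy":-0.0485,"dz":0,"ax":0,"ay":0,"az":0}]'

```text
time: 2.23
tool_pos: [0.4554, 0.3853, 0.2212]
orientation: [0.771, 3.045, 0.0]
force: [-0.7, -0.2, 0.6]
grip_width: 0.0857
finger_force: 0.0
```

Emit:
play_rows --steps '[{"claw":0,"dx":0.042,"dy":-0.0485,"dz":0,"ax":0,"ay":0,"az":0},{"claw":0,"dx":0.042,"dy":-0.0485,"dz":0,"ax":0,"ay":0,"az":0},{"claw":0,"dx":0.042,"dy":-0.0485,"dz":0,"ax":0,"ay":0,"az":0},{"claw":0,"dx":0.042,"dy":-0.0485,"dz":0,"ax":0,"ay":0,"az":0},{"claw":0,"dx":0.042,"dy":-0.0485,"dz":0,"ax":0,"ay":0,"az":0}]'

```text
time: 2.65
tool_pos: [0.5605, 0.264, 0.2212]
orientation: [0.771, 3.045, 0.0]
force: [1.0, 0.4, 0.0]
grip_width: 0.0854
finger_force: 0.0
```

Emit:
play_rows --steps '[{"claw":0,"dx":0.042,"dy":-0.0485,"dz":0.04,"ax":0,"ay":0,"az":0},{"claw":0,"dx":0.042,"dy":-0.0485,"dz":0.04,"ax":0,"ay":0,"az":0},{"claw":0,"dx":0.042,"dy":-0.0485,"dz":0,"ax":0,"ay":0,"az":0},{"claw":0,"dx":0.042,"dy":-0.0485,"dz":0,"ax":0,"ay":0,"az":0},{"claw":0,"dx":0,"dy":0,"dz":0,"ax":0,"ay":0,"az":0}]'

```text
time: 3.07
tool_pos: [0.6462, 0.1644, 0.2606]
orientation: [0.776, 3.044, -0.002]
force: [-0.5, 0.6, -0.5]
grip_width: 0.0852
finger_force: 0.0
```

```bash
python3 - <<'E'
from h import *
s=snapshot("wrist"); st=get_state(); print(np.round(st["tool_pos"],4)); M=R.from_rotvec(st["orientation"]).as_matrix(); print(np.degrees(np.arctan2(M[1,1],M[0,1])))
w=cloud(s).reshape(-1,3); w=w[~np.isnan(w[:,0])]
l=(w-st["tool_pos"])@M
f=l[(abs(l[:,0])<.02)&(abs(l[:,1])>.03)&(abs(l[:,1])<.06)&(l[:,2]>-.06)&(l[:,2]<.06)]
print("finger tip z",np.round(np.percentile(f[:,2],[50,95,99,100]),4),len(f))
for z in(.034,.07,.102,.132):
    q=w[(abs(w[:,2]-z)<.004)&(np.hypot(w[:,0]-.665,w[:,1]-.142)<.065)]
    if len(q)>5: print(z,len(q),np.median(q[:,2]).round(4),*rect(q[:,:2]))
cv2.imwrite("pics/w1.png",s["img"])
E
```

```text
[0.6449 0.1662 0.2604]
61.42803099976775
finger tip z [-0.0447 -0.0273 -0.0242 -0.022 ] 4630
0.034 1088 0.0331 [0.6654 0.1362] [0.0605 0.0967] 74.4
0.07 457 0.0694 [0.6607 0.142 ] [0.0549 0.0452] 56.3
0.102 488 0.1013 [0.6619 0.1391] [0.0356 0.0361] 61.6
0.132 483 0.1314 [0.6624 0.1404] [0.0243 0.0249] 61.6
```

View pics/w1.png

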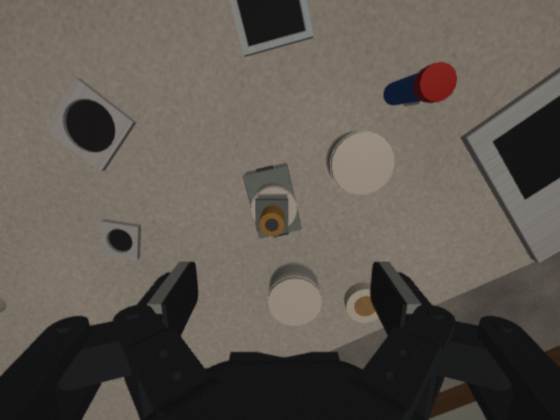

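The wrist view shows the slug at (272,221), with the square tub, round tub and case beneath it. I'll check the actual fingertip depth before descending.

```bash
python3 - <<'E'
from h import *
s=snapshot("wrist"); st=get_state(); M=R.from_rotvec(st["orientation"]).as_matrix()
w=cloud(s); l=(w-st["tool_pos"])@M
for u,v in[(193,263),(193,266),(190,290),(180,275),(170,275),(375,265),(380,290),(395,280),(165,300),(430,300),(80,330),(285,380)]: print(u,v,np.round(l[v,u],4),s["depth"][v,u].round(4))
print((s["eye"]-st["tool_pos"])@M, R.from_matrix(M.T@R.from_rotvec(s["attitude"]).as_matrix()).as_rotvec())
E
```

```text
193 263 [ 0.007  -0.0441 -0.0246] 0.1409
193 266 [ 0.0068 -0.0434 -0.0273] 0.1384
190 290 [-0.0021 -0.0437 -0.0335] 0.135
180 275 [ 0.009  -0.045  -0.0397] 0.1258
170 275 [ 0.0093 -0.049  -0.0403] 0.1252
375 265 [ 0.0072  0.0419 -0.0272] 0.1382
380 290 [-0.0001  0.0419 -0.0368] 0.131
395 280 [ 0.0091  0.0449 -0.0442] 0.1213
165 300 [ 0.0088 -0.0444 -0.058 ] 0.1084
430 300 [-0.2024  0.2332  0.2603] 0.4736
80 330 [ 0.0095 -0.0642 -0.0751] 0.0919
285 380 [ 0.0089 -0.0004 -0.0931] 0.0746
[ 0.07135465 -0.00055814 -0.15224151] [-0.22847956 -0.23125045  1.55946088]
```

Emit:
play_rows --steps '[{"claw":0.7,"dx":0.018,"dy":-0.024,"dz":0,"ax":0,"ay":0,"az":0},{"claw":0.7,"dx":0.018,"dy":-0.023,"dz":0,"ax":0,"ay":0,"az":0},{"claw":0.7,"dx":0,"dy":0,"dz":0,"ax":0,"ay":0,"az":0},{"claw":0.7,"dx":0,"dy":0,"dz":0,"ax":0,"ay":0,"az":0},{"claw":0.7,"dx":0,"dy":0,"dz":0,"ax":0,"ay":0,"az":0}]'

```text
time: 3.58
tool_pos: [0.6615, 0.145, 0.261]
orientation: [-0.771, -3.045, -0.0]
force: [-0.3, 0.1, 0.6]
grip_width: 0.0264
finger_force: 0.0
```

```bash
python3 - <<'E'
from h import *
s=snapshot("wrist"); st=get_state(); M=R.from_rotvec(st["orientation"]).as_matrix()
print(st["tool_pos"],st["grip_width"])
w=cloud(s); l=(w-st["tool_pos"])@M; np.save("l.npy",l)
q=l[~np.isnan(l[...,0])]; q=q[(abs(q[:,0])<.015)&(abs(q[:,1])<.06)&(q[:,2]<.07)]
print(np.histogram(q[:,2],bins=np.arange(-.06,.07,.01)))
cv2.imwrite("pics/w2.png",s["img"])
E
```

```text
[0.66142721 0.14522429 0.2610376 ] 0.025849050991032272
(array([1818, 1089,  811,  671,  337,    5,    0,    0,    0,    0,    0,
          0]), array([-6.00000000e-02, -5.00000000e-02, -4.00000000e-02, -3.00000000e-02,
       -2.00000000e-02, -1.00000000e-02,  1.38777878e-17,  1.00000000e-02,
        2.00000000e-02,  3.00000000e-02,  4.00000000e-02,  5.00000000e-02,
        6.00000000e-02]))
```

View pics/w2.png

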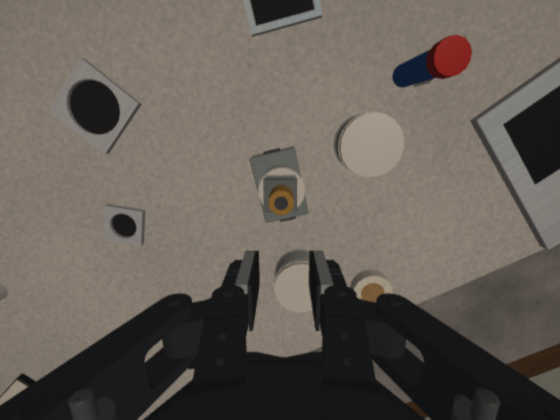

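Pads are about 26 mm apart at (259,250) and (309,250). By depth their tips look about 20 mm farther back than the text says. I'll descend only as far as the spec's safe height, fingers open, and look from the side.

Emit:
play_rows --steps '[{"claw":0,"dx":0.003,"dy":-0.004,"dz":0,"ax":0,"ay":0,"az":0},{"claw":0,"dx":0,"dy":0,"dz":0,"ax":0,"ay":0,"az":0},{"claw":0,"dx":0,"dy":0,"dz":0,"ax":0,"ay":0,"az":0},{"claw":0,"dx":0,"dy":0,"dz":0,"ax":0,"ay":0,"az":0},{"claw":0,"dx":0,"dy":0,"dz":-0.04,"ax":0,"ay":0,"az":0}]'

```text
time: 4.05
tool_pos: [0.664, 0.1432, 0.2449]
orientation: [0.769, 3.041, 0.003]
force: [0.9, 0.8, 0.8]
grip_width: 0.0836
finger_force: 0.0
```

Emit:
play_rows --steps '[{"claw":0,"dx":0,"dy":0,"dz":-0.06,"ax":0,"ay":0,"az":0},{"claw":0,"dx":0,"dy":0,"dz":-0.06,"ax":0,"ay":0,"az":0},{"claw":0,"dx":0,"dy":0,"dz":-0.06,"ax":0,"ay":0,"az":0},{"claw":0,"dx":0,"dy":0,"dz":-0.056,"ax":0,"ay":0,"az":0},{"claw":0,"dx":0,"dy":0,"dz":0,"ax":0,"ay":0,"az":0}]'

```text
time: 4.47
tool_pos: [0.6607, 0.1426, 0.1167]
orientation: [-0.769, -3.039, 0.005]
force: [-0.5, 0.4, -1.7]
grip_width: 0.0852
finger_force: 0.0
```

```bash
python3 - <<'E'
from h import *
s=snapshot("scene"); st=get_state(); M=R.from_rotvec(st["orientation"]).as_matrix()
print(st["tool_pos"],st["grip_width"],st["force"])
w=cloud(s); l=(w-st["tool_pos"])@M
c=cv2.resize(s["img"][120:320,230:450],None,fx=2.8,fy=2.8); cv2.imwrite("pics/s1.png",c)
m=(abs(l[...,1])>.036)&(abs(l[...,1])<.06)&(abs(l[...,0])<.014)&(l[...,2]<.03)
print([np.round(np.percentile(l[m&k][:,2],[90,99,100]),4) if (m&k).any() else 0 for k in (l[...,1]>0,l[...,1]<0)])
E
```

```text
[0.66176871 0.14272852 0.1203472 ] 0.08532696635716132 [ 0.5375247  -0.22391509  1.918362  ]
[array([-0.0709, -0.0311, -0.0218]), array([-0.0366, -0.0226, -0.021 ])]
```

View pics/s1.png

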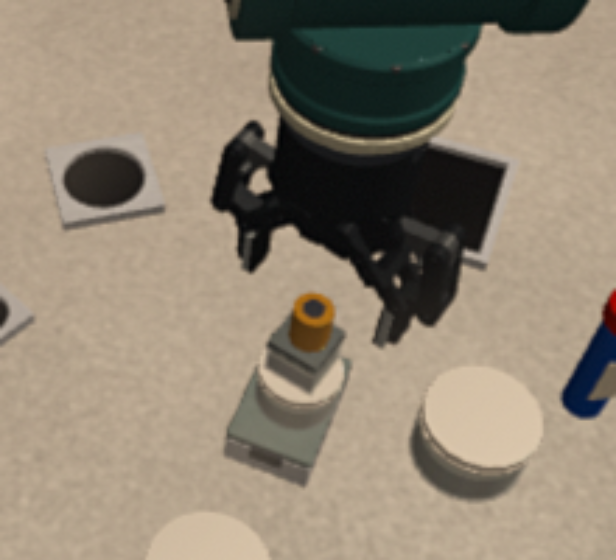

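Both cameras agree: with the fingers open, the tips sit about 22 mm above the TCP, and at 26 mm opening about 10 mm above. I'll use those figures. Lowering to TCP z of about 0.103 and closing on the slug.

Emit:
play_rows --steps '[{"claw":0,"dx":0.002,"dy":0,"dz":-0.018,"ax":0,"ay":0,"az":0},{"claw":0,"dx":0,"dy":0,"dz":-0.018,"ax":0,"ay":0,"az":0},{"claw":0.45,"dx":0,"dy":0,"dz":0,"ax":0,"ay":0,"az":0},{"claw":0.5,"dx":0,"dy":0,"dz":0,"ax":0,"ay":0,"az":0},{"claw":0.55,"dx":0,"dy":0,"dz":0,"ax":0,"ay":0,"az":0}]'

```text
time: 4.93
tool_pos: [0.6644, 0.143, 0.1059]
orientation: [0.771, 3.045, 0.001]
force: [-0.4, 0.9, 0.6]
grip_width: 0.0518
finger_force: 0.0
```

Emit:
play_rows --steps '[{"claw":0.62,"dx":0,"dy":0,"dz":0,"ax":0,"ay":0,"az":0},{"claw":0.67,"dx":0,"dy":0,"dz":0,"ax":0,"ay":0,"az":0},{"claw":0.72,"dx":0,"dy":0,"dz":0,"ax":0,"ay":0,"az":0},{"claw":0.9,"dx":0,"dy":0,"dz":0,"ax":0,"ay":0,"az":0},{"claw":0.9,"dx":0,"dy":0,"dz":0,"ax":0,"ay":0,"az":0}]'

```text
time: 5.35
tool_pos: [0.6643, 0.1429, 0.1058]
orientation: [0.771, 3.045, 0.0]
force: [-0.5, -1.2, 5.1]
grip_width: 0.0236
finger_force: 58.6
```

Emit:
play_rows --steps '[{"claw":0.9,"dx":0,"dy":0,"dz":0.01,"ax":0,"ay":0,"az":0},{"claw":0.9,"dx":0,"dy":0,"dz":0.02,"ax":0,"ay":0,"az":0},{"claw":0.9,"dx":0,"dy":0,"dz":0.03,"ax":0,"ay":0,"az":0},{"claw":0.9,"dx":0,"dy":0,"dz":0.02,"ax":0,"ay":0,"az":0},{"claw":0.9,"dx":0,"dy":0,"dz":0.01,"ax":0,"ay":0,"az":0}]'

```text
time: 5.77
tool_pos: [0.6648, 0.143, 0.153]
orientation: [0.77, 3.043, 0.002]
force: [0.0, 0.4, -0.7]
grip_width: 0.0233
finger_force: 58.9
```

```bash
cat > look.py <<'E'
from h import *
import sys
s=snapshot("wrist"); st=get_state(); M=R.from_rotvec(st["orientation"]).as_matrix()
print("tcp",np.round(st["tool_pos"],4),"w",round(st["grip_width"],4),"F",np.round(st["force"],1),"f",round(st["finger_force"],1),"yaw",np.degrees(np.arctan2(M[1,1],M[0,1])).round(2))
w=cloud(s).reshape(-1,3); w=w[~np.isnan(w[:,0])]
# heights cx cy r z
for a in sys.argv[1:]:
    x,y,r,z=map(float,a.split(","))
    q=w[(abs(w[:,2]-z)<.0035)&(np.hypot(w[:,0]-x,w[:,1]-y)<r)]
    if len(q)>5: print(a,len(q),np.median(q[:,2]).round(4),*rect(q[:,:2]))
    else: print(a,"none",len(q))
l=(w-st["tool_pos"])@M
k=l[(abs(l[:,0])<.05)&(abs(l[:,1])<st["grip_width"]/2-.004)&(l[:,2]>-.03)&(l[:,2]<.05)]
if len(k)>5: print("held local: top z",np.percentile(k[:,2],[2,50,98]).round(4),"rect xy",*rect(k[:,:2]))
E
python3 look.py .664,.142,.03,.102 .664,.142,.04,.07 .667,.139,.065,.034 .613,-.091,.05,.01
```

```text
tcp [0.6649 0.143  0.1532] w 0.0234 F [-1.  -0.6 -0.9] f 58.9 yaw 61.6
.664,.142,.03,.102 1859 0.1013 [0.662  0.1393] [0.0358 0.0357] 62.6
.664,.142,.04,.07 852 0.0693 [0.6603 0.1421] [0.0555 0.0444] 56.2
.667,.139,.065,.034 1858 0.0332 [0.6638 0.1363] [0.06  0.093] 74.4
.613,-.091,.05,.01 1564 0.0095 [ 0.6123 -0.0949] [0.0556 0.0554] 52.0
held local: top z [-0.0269 -0.0253  0.0009] rect xy [0. 0.] [0.0154 0.0267] 90.0
```

Emit:
play_rows --steps '[{"claw":0.9,"dx":-0.01,"dy":-0.03,"dz":0,"ax":0,"ay":0,"az":0},{"claw":0.9,"dx":-0.01,"dy":-0.05,"dz":0,"ax":0,"ay":0,"az":0},{"claw":0.9,"dx":-0.015,"dy":-0.07,"dz":0,"ax":0,"ay":0,"az":0},{"claw":0.9,"dx":-0.015,"dy":-0.07,"dz":0,"ax":0,"ay":0,"az":0},{"claw":0.9,"dx":-0.015,"dy":-0.07,"dz":0,"ax":0,"ay":0,"az":0}]'

```text
time: 6.23
tool_pos: [0.6306, -0.0038, 0.1495]
orientation: [-0.77, -3.045, 0.001]
force: [0.2, 0.8, -1.5]
grip_width: 0.0238
finger_force: 59.0
```

Emit:
play_rows --steps '[{"claw":0.9,"dx":-0.015,"dy":-0.07,"dz":-0.02,"ax":0,"ay":0,"az":0},{"claw":0.9,"dx":-0.01,"dy":-0.05,"dz":-0.04,"ax":0,"ay":0,"az":0},{"claw":0.9,"dx":-0.01,"dy":-0.04,"dz":-0.05,"ax":0,"ay":0,"az":0},{"claw":0.9,"dx":-0.004,"dy":-0.02,"dz":-0.04,"ax":0,"ay":0,"az":0},{"claw":0.9,"dx":0,"dy":0,"dz":-0.03,"ax":0,"ay":0,"az":0}]'

```text
time: 6.65
tool_pos: [0.6105, -0.0944, 0.0577]
orientation: [-0.774, -3.043, 0.001]
force: [-0.1, 0.9, -1.3]
grip_width: 0.024
finger_force: 59.0
```

```bash
python3 look.py .613,-.091,.05,.01; python3 - <<'E'
from h import *
s=snapshot("wrist"); st=get_state(); M=R.from_rotvec(st["orientation"]).as_matrix()
w=cloud(s).reshape(-1,3); w=w[~np.isnan(w[:,0])]; l=(w-st["tool_pos"])@M
k=l[(np.hypot(l[:,0],l[:,1])<.016)&(abs(l[:,2]+.0255)<.0025)]; print(rect(k[:,:2]),len(k))
E
```

```text
tcp [ 0.6098 -0.093   0.055 ] w 0.0235 F [-1.4  0.3 -4.2] f 59.0 yaw 61.49
.613,-.091,.05,.01 2359 0.0093 [ 0.6124 -0.0949] [0.0541 0.0542] 51.8
held local: top z [-0.0294 -0.0279  0.0466] rect xy [0.0055 0.    ] [0.0391 0.0155] 0.0
(array([ 0.0005, -0.001 ]), array([0.026 , 0.0254]), 5.1) 1831
```

Emit:
play_rows --steps '[{"claw":0.9,"dx":0.004,"dy":0,"dz":-0.02,"ax":0,"ay":0,"az":0},{"claw":0.9,"dx":0,"dy":0,"dz":-0.03,"ax":0,"ay":0,"az":0},{"claw":0.9,"dx":0,"dy":0,"dz":-0.02,"ax":0,"ay":0,"az":0},{"claw":0.9,"dx":0,"dy":0,"dz":-0.01,"ax":0,"ay":0,"az":0},{"claw":0.9,"dx":0,"dy":0,"dz":0,"ax":0,"ay":0,"az":0}]'

```text
time: 7.17
tool_pos: [0.6139, -0.0915, 0.0191]
orientation: [-0.769, -3.045, 0.0]
force: [-1.1, 0.0, -1.3]
grip_width: 0.0234
finger_force: 59.0
```

```bash
python3 look.py .613,-.091,.05,.01; python3 - <<'E'
from h import *
s=snapshot("wrist"); cv2.imwrite("pics/w3.png",s["img"])
E
```

```text
tcp [ 0.6142 -0.0917  0.02  ] w 0.0233 F [-0.4  0.2 -0.3] f 59.0 yaw 61.63
.613,-.091,.05,.01 2759 0.0094 [ 0.6125 -0.095 ] [0.054  0.0546] 51.5
held local: top z [-0.0258  0.0098  0.0216] rect xy [-0.0001 -0.    ] [0.0153 0.0997] 90.0
```

View pics/w3.png

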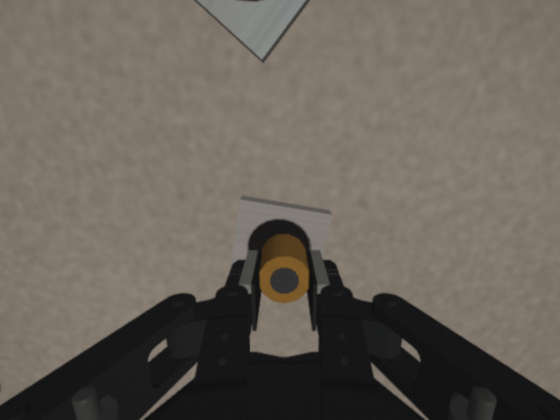

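The slug hangs over the round recess at (283,245). Lower the last 12 mm and release.

Emit:
play_rows --steps '[{"claw":0.9,"dx":-0.0025,"dy":-0.0036,"dz":-0.008,"ax":0,"ay":0,"az":0},{"claw":0.9,"dx":0,"dy":0,"dz":-0.008,"ax":0,"ay":0,"az":0},{"claw":0.9,"dx":0,"dy":0,"dz":-0.008,"ax":0,"ay":0,"az":0},{"claw":0.9,"dx":0,"dy":0,"dz":0,"ax":0,"ay":0,"az":0},{"claw":0.9,"dx":0,"dy":0,"dz":0,"ax":0,"ay":0,"az":0}]'

```text
time: 7.68
tool_pos: [0.6127, -0.0939, 0.0077]
orientation: [-0.771, -3.045, -0.0]
force: [-0.1, 0.7, -0.3]
grip_width: 0.0236
finger_force: 59.0
```

Emit:
play_rows --steps '[{"claw":0.6,"dx":0,"dy":0,"dz":0,"ax":0,"ay":0,"az":0},{"claw":0.5,"dx":0,"dy":0,"dz":0,"ax":0,"ay":0,"az":0},{"claw":0.3,"dx":0,"dy":0,"dz":0,"ax":0,"ay":0,"az":0},{"claw":0,"dx":0,"dy":0,"dz":0,"ax":0,"ay":0,"az":0},{"claw":0,"dx":0,"dy":0,"dz":0,"ax":0,"ay":0,"az":0}]'

```text
time: 8.1
tool_pos: [0.6129, -0.0939, 0.0082]
orientation: [0.771, 3.045, 0.0]
force: [-0.9, 0.4, -0.0]
grip_width: 0.0773
finger_force: 0.0
```

Emit:
play_rows --steps '[{"claw":0,"dx":0,"dy":0,"dz":0.03,"ax":0,"ay":0,"az":0},{"claw":0,"dx":0,"dy":0,"dz":0.06,"ax":0,"ay":0,"az":0},{"claw":0,"dx":0,"dy":0,"dz":0.07,"ax":0,"ay":0,"az":0},{"claw":0,"dx":0,"dy":0,"dz":0.07,"ax":0,"ay":0,"az":0},{"claw":0,"dx":0,"dy":0,"dz":0.07,"ax":0,"ay":0,"az":0}]'

```text
time: 8.52
tool_pos: [0.6126, -0.0939, 0.1597]
orientation: [-0.771, -3.046, 0.0]
force: [0.2, -0.1, 0.2]
grip_width: 0.0853
finger_force: 0.0
```

```bash
python3 look.py .613,-.091,.05,.01 .613,-.091,.025,.033
```

```text
tcp [ 0.6147 -0.0943  0.1678] w 0.0854 F [0.2 0.6 8.4] f 0.0 yaw 61.6
.613,-.091,.05,.01 1635 0.0093 [ 0.6124 -0.0953] [0.0541 0.0545] 51.7
.613,-.091,.025,.033 520 0.0324 [ 0.6119 -0.0944] [0.0248 0.0253] 19.6
```

Emit:
play_rows --steps '[{"claw":0,"dx":0.015,"dy":0.07,"dz":0,"ax":0,"ay":0,"az":0},{"claw":0,"dx":0.015,"dy":0.07,"dz":0,"ax":0,"ay":0,"az":0},{"claw":0,"dx":0.015,"dy":0.07,"dz":0,"ax":0,"ay":0,"az":0},{"claw":0,"dx":0.015,"dy":0.07,"dz":0,"ax":0,"ay":0,"az":0},{"claw":0,"dx":0.015,"dy":0.07,"dz":0,"ax":0,"ay":0,"az":0}]'

```text
time: 8.98
tool_pos: [0.6505, 0.0828, 0.158]
orientation: [0.771, 3.045, 0.0]
force: [1.1, -0.6, 0.4]
grip_width: 0.0855
finger_force: 0.0
```

Emit:
play_rows --steps '[{"claw":0,"dx":0.015,"dy":0.07,"dz":0,"ax":0,"ay":0,"az":0},{"claw":0,"dx":0.009,"dy":0.049,"dz":-0.03,"ax":0,"ay":0,"az":0},{"claw":0,"dx":0,"dy":0,"dz":-0.04,"ax":0,"ay":0,"az":0},{"claw":0,"dx":0,"dy":0,"dz":-0.03,"ax":0,"ay":0,"az":0},{"claw":0,"dx":0,"dy":0,"dz":0,"ax":0,"ay":0,"az":0}]'

```text
time: 9.4
tool_pos: [0.6608, 0.1403, 0.1039]
orientation: [-0.769, -3.041, 0.003]
force: [0.5, -0.1, -0.8]
grip_width: 0.0856
finger_force: 0.0
```

```bash
python3 look.py .664,.142,.03,.102 .664,.142,.04,.07 .667,.139,.065,.034
```

```text
tcp [0.6614 0.1399 0.1061] w 0.0855 F [-0.4  0.7 -0.4] f 0.0 yaw 61.57
.664,.142,.03,.102 3593 0.1014 [0.6621 0.1396] [0.036  0.0367] 61.8
.664,.142,.04,.07 1218 0.0693 [0.6601 0.1425] [0.0549 0.0436] 58.6
.667,.139,.065,.034 2566 0.0333 [0.6638 0.1363] [0.0601 0.093 ] 74.4
held local: top z [0.0036 0.0053 0.0424] rect xy [0.0025 0.0011] [0.0447 0.0564] 2.1
```

Emit:
play_rows --steps '[{"claw":0,"dx":0.002,"dy":0,"dz":-0.024,"ax":0,"ay":0,"az":0},{"claw":0,"dx":0,"dy":0,"dz":-0.024,"ax":0,"ay":0,"az":0},{"claw":0,"dx":0,"dy":0,"dz":-0.024,"ax":0,"ay":0,"az":0},{"claw":0.35,"dx":0,"dy":0,"dz":0,"ax":0,"ay":0,"az":0},{"claw":0.4,"dx":0,"dy":0,"dz":0,"ax":0,"ay":0,"az":0}]'

```text
time: 9.87
tool_pos: [0.663, 0.1402, 0.071]
orientation: [-0.771, -3.044, 0.001]
force: [0.4, -0.2, -0.6]
grip_width: 0.0641
finger_force: 0.0
```

Emit:
play_rows --steps '[{"claw":0.48,"dx":0,"dy":0,"dz":0,"ax":0,"ay":0,"az":0},{"claw":0.53,"dx":0,"dy":0,"dz":0,"ax":0,"ay":0,"az":0},{"claw":0.58,"dx":0,"dy":0,"dz":0,"ax":0,"ay":0,"az":0},{"claw":0.63,"dx":0,"dy":0,"dz":0,"ax":0,"ay":0,"az":0},{"claw":0.75,"dx":0,"dy":0,"dz":0,"ax":0,"ay":0,"az":0}]'

```text
time: 10.28
tool_pos: [0.6638, 0.1407, 0.0731]
orientation: [0.77, 3.044, 0.001]
force: [-0.3, -1.2, 5.9]
grip_width: 0.0347
finger_force: 60.5
```

Emit:
play_rows --steps '[{"claw":0.75,"dx":0,"dy":0,"dz":0,"ax":0,"ay":0,"az":0},{"claw":0.75,"dx":0,"dy":0,"dz":0.01,"ax":0,"ay":0,"az":0},{"claw":0.75,"dx":0,"dy":0,"dz":0.02,"ax":0,"ay":0,"az":0},{"claw":0.75,"dx":0,"dy":0,"dz":0.03,"ax":0,"ay":0,"az":0},{"claw":0.75,"dx":0,"dy":0,"dz":0.03,"ax":0,"ay":0,"az":0}]'

```text
time: 10.7
tool_pos: [0.6633, 0.1406, 0.1186]
orientation: [0.771, 3.046, 0.0]
force: [-0.5, 0.4, -0.4]
grip_width: 0.0347
finger_force: 59.8
```

```bash
python3 look.py .664,.142,.04,.07 .667,.139,.065,.034 .4365,-.24,.06,.01; python3 - <<'E'
from h import *
s=snapshot("wrist"); cv2.imwrite("pics/w4.png",s["img"])
E
```

```text
tcp [0.6646 0.1408 0.1227] w 0.0346 F [0.2 0.8 2.6] f 59.8 yaw 61.6
.664,.142,.04,.07 1926 0.0693 [0.6552 0.1445] [0.055  0.0334] 61.6
.667,.139,.065,.034 2169 0.0333 [0.6605 0.1373] [0.0599 0.0861] 74.4
.4365,-.24,.06,.01 none 0
held local: top z [-0.0253 -0.0241  0.0046] rect xy [0.0016 0.    ] [0.0266 0.0367] 90.0
```

View pics/w4.png

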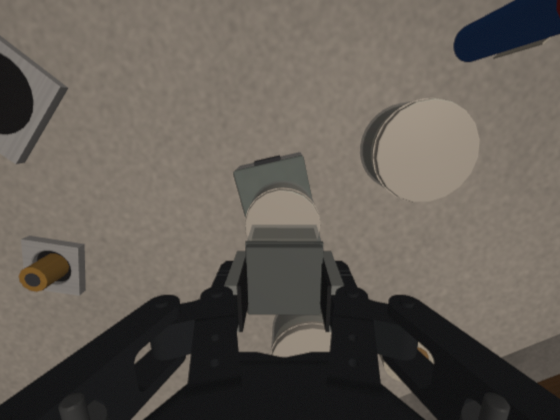

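The tub sits squarely between the pads at (285,275). The slug is standing in its holder at (45,270).

Emit:
play_rows --steps '[{"claw":0.75,"dx":-0.018,"dy":-0.03,"dz":0,"ax":0,"ay":0,"az":0.099},{"claw":0.75,"dx":-0.03,"dy":-0.05,"dz":0,"ax":0,"ay":0,"az":0.099},{"claw":0.75,"dx":-0.036,"dy":-0.06,"dz":0,"ax":0,"ay":0,"az":0.099},{"claw":0.75,"dx":-0.036,"dy":-0.06,"dz":0,"ax":0,"ay":0,"az":0.099},{"claw":0.75,"dx":-0.036,"dy":-0.06,"dz":0,"ax":0,"ay":0,"az":0.099}]'

```text
time: 11.22
tool_pos: [0.5844, 0.0096, 0.1171]
orientation: [0.384, 3.118, -0.0]
force: [0.3, -0.3, -1.2]
grip_width: 0.0345
finger_force: 59.9
```

Emit:
play_rows --steps '[{"claw":0.75,"dx":-0.036,"dy":-0.06,"dz":0,"ax":0,"ay":0,"az":0.099},{"claw":0.75,"dx":-0.036,"dy":-0.06,"dz":0,"ax":0,"ay":0,"az":0.099},{"claw":0.75,"dx":-0.036,"dy":-0.06,"dz":0,"ax":0,"ay":0,"az":0.099},{"claw":0.75,"dx":-0.036,"dy":-0.06,"dz":0,"ax":0,"ay":0,"az":0.099},{"claw":0.75,"dx":-0.036,"dy":-0.06,"dz":0,"ax":0,"ay":0,"az":0.099}]'

```text
time: 11.63
tool_pos: [0.4943, -0.1406, 0.1174]
orientation: [-0.003, 3.141, -0.0]
force: [0.9, -1.0, -1.1]
grip_width: 0.0345
finger_force: 59.9
```

Emit:
play_rows --steps '[{"claw":0.75,"dx":-0.036,"dy":-0.06,"dz":-0.02,"ax":0,"ay":0,"az":0},{"claw":0.75,"dx":-0.036,"dy":-0.06,"dz":-0.03,"ax":0,"ay":0,"az":0},{"claw":0.75,"dx":-0.03,"dy":-0.05,"dz":-0.04,"ax":0,"ay":0,"az":0},{"claw":0.75,"dx":-0.016,"dy":-0.032,"dz":-0.03,"ax":0,"ay":0,"az":0},{"claw":0.75,"dx":0,"dy":0,"dz":0,"ax":0,"ay":0,"az":0}]'

```text
time: 12.05
tool_pos: [0.4337, -0.2422, 0.0543]
orientation: [-0.006, -3.138, -0.002]
force: [0.3, 0.7, -1.0]
grip_width: 0.0351
finger_force: 60.0
```

```bash
python3 look.py .4365,-.24,.06,.01;python3 look.py .4365,-.24,.06,.01
```

```text
tcp [ 0.435  -0.2412  0.0559] w 0.0345 F [ 0.6  0.1 -0.5] f 60.0 yaw 89.8
.4365,-.24,.06,.01 2113 0.0093 [ 0.4265 -0.2433] [0.0643 0.0462] 89.3
held local: top z [-0.0277 -0.0263  0.0472] rect xy [ 0.0077 -0.    ] [0.0265 0.0477] 90.0
tcp [ 0.436  -0.2407  0.057 ] w 0.0346 F [ 0.8  0.6 -0.2] f 60.0 yaw 89.87
.4365,-.24,.06,.01 2138 0.0092 [ 0.4274 -0.2434] [0.0642 0.0485] 89.4
held local: top z [-0.0282 -0.0268  0.0483] rect xy [0.008 0.   ] [0.0266 0.0493] 90.0
```

Emit:
play_rows --steps '[{"claw":0.75,"dx":0,"dy":-0.003,"dz":-0.02,"ax":0,"ay":0,"az":0},{"claw":0.75,"dx":0,"dy":0,"dz":-0.025,"ax":0,"ay":0,"az":0},{"claw":0.75,"dx":0,"dy":0,"dz":-0.02,"ax":0,"ay":0,"az":0},{"claw":0.75,"dx":0,"dy":0,"dz":-0.015,"ax":0,"ay":0,"az":0},{"claw":0.75,"dx":0,"dy":0,"dz":0,"ax":0,"ay":0,"az":0}]'

```text
time: 12.57
tool_pos: [0.4357, -0.241, 0.0148]
orientation: [-0.0, -3.139, -0.002]
force: [0.0, -0.2, -1.4]
grip_width: 0.0347
finger_force: 60.0
```

Emit:
play_rows --steps '[{"claw":0.75,"dx":0,"dy":0,"dz":-0.01,"ax":0,"ay":0,"az":0},{"claw":0.75,"dx":0,"dy":0,"dz":-0.007,"ax":0,"ay":0,"az":0},{"claw":0.75,"dx":0,"dy":0,"dz":-0.004,"ax":0,"ay":0,"az":0},{"claw":0.75,"dx":0,"dy":0,"dz":0,"ax":0,"ay":0,"az":0},{"claw":0.75,"dx":0,"dy":0,"dz":0,"ax":0,"ay":0,"az":0}]'

```text
time: 12.98
tool_pos: [0.4364, -0.242, 0.0067]
orientation: [0.001, 3.141, -0.0]
force: [0.4, -0.3, -1.0]
grip_width: 0.0346
finger_force: 60.0
```

Emit:
play_rows --steps '[{"claw":0.5,"dx":0,"dy":0,"dz":0,"ax":0,"ay":0,"az":0},{"claw":0.4,"dx":0,"dy":0,"dz":0,"ax":0,"ay":0,"az":0},{"claw":0.2,"dx":0,"dy":0,"dz":0,"ax":0,"ay":0,"az":0},{"claw":0,"dx":0,"dy":0,"dz":0,"ax":0,"ay":0,"az":0},{"claw":0,"dx":0,"dy":0,"dz":0,"ax":0,"ay":0,"az":0}]'

```text
time: 13.4
tool_pos: [0.4364, -0.2419, 0.0066]
orientation: [0.001, 3.141, -0.0]
force: [-0.1, -0.3, 0.0]
grip_width: 0.0843
finger_force: 0.0
```

Emit:
play_rows --steps '[{"claw":0,"dx":0,"dy":0,"dz":0.03,"ax":0,"ay":0,"az":0},{"claw":0,"dx":0,"dy":0,"dz":0.06,"ax":0,"ay":0,"az":0},{"claw":0,"dx":0,"dy":0,"dz":0.07,"ax":0,"ay":0,"az":0},{"claw":0,"dx":0,"dy":0,"dz":0.07,"ax":0,"ay":0,"az":0},{"claw":0,"dx":0,"dy":0,"dz":0.05,"ax":0,"ay":0,"az":0}]'

```text
time: 13.82
tool_pos: [0.4367, -0.2421, 0.1498]
orientation: [0.001, 3.14, -0.002]
force: [0.2, -0.4, -0.8]
grip_width: 0.0855
finger_force: 0.0
```

```bash
python3 look.py .4365,-.242,.06,.01 .4365,-.242,.04,.035
```

```text
tcp [ 0.4379 -0.2429  0.1542] w 0.0852 F [ 0.8 -0.6  6.1] f 0.0 yaw 89.96
.4365,-.242,.06,.01 1666 0.0093 [ 0.4354 -0.2436] [0.0642 0.0644] 89.3
.4365,-.242,.04,.035 1417 0.0343 [ 0.4355 -0.2428] [0.0357 0.0358] 88.9
```

Emit:
play_rows --steps '[{"claw":0,"dx":0.035,"dy":0.059,"dz":0,"ax":0,"ay":0,"az":-0.054},{"claw":0,"dx":0.035,"dy":0.059,"dz":0,"ax":0,"ay":0,"az":-0.054},{"claw":0,"dx":0.035,"dy":0.059,"dz":0,"ax":0,"ay":0,"az":-0.054},{"claw":0,"dx":0.035,"dy":0.059,"dz":0,"ax":0,"ay":0,"az":-0.054},{"claw":0,"dx":0.035,"dy":0.059,"dz":0,"ax":0,"ay":0,"az":-0.054}]'

```text
time: 14.28
tool_pos: [0.5244, -0.0929, 0.1464]
orientation: [0.215, 3.134, -0.0]
force: [0.3, -0.8, 0.7]
grip_width: 0.0852
finger_force: 0.0
```

Emit:
play_rows --steps '[{"claw":0,"dx":0.035,"dy":0.059,"dz":0,"ax":0,"ay":0,"az":-0.054},{"claw":0,"dx":0.035,"dy":0.059,"dz":0,"ax":0,"ay":0,"az":-0.054},{"claw":0,"dx":0.035,"dy":0.059,"dz":0,"ax":0,"ay":0,"az":-0.054},{"claw":0,"dx":0.035,"dy":0.059,"dz":0,"ax":0,"ay":0,"az":-0.054},{"claw":0,"dx":0.035,"dy":0.059,"dz":0,"ax":0,"ay":0,"az":-0.054}]'

```text
time: 14.7
tool_pos: [0.6119, 0.0548, 0.1462]
orientation: [-0.426, -3.112, 0.0]
force: [0.1, -0.7, 0.2]
grip_width: 0.0854
finger_force: 0.0
```

Emit:
play_rows --steps '[{"claw":0,"dx":0.035,"dy":0.059,"dz":0,"ax":0,"ay":0,"az":0},{"claw":0,"dx":0.035,"dy":0.059,"dz":-0.02,"ax":0,"ay":0,"az":0},{"claw":0,"dx":0.035,"dy":0.059,"dz":-0.03,"ax":0,"ay":0,"az":0},{"claw":0,"dx":0,"dy":0,"dz":-0.03,"ax":0,"ay":0,"az":0},{"claw":0,"dx":0,"dy":0,"dz":0,"ax":0,"ay":0,"az":0}]'

```text
time: 15.12
tool_pos: [0.6627, 0.1427, 0.1021]
orientation: [-0.42, -3.108, 0.003]
force: [-0.6, -1.0, -2.1]
grip_width: 0.0857
finger_force: 0.0
```

```bash
python3 look.py .664,.142,.04,.07 .667,.139,.065,.034; python3 look.py .664,.142,.04,.07
```

```text
tcp [0.6629 0.1417 0.1042] w 0.0852 F [-1.3 -0.   0.5] f 0.0 yaw 74.54
.664,.142,.04,.07 4949 0.0693 [0.6647 0.1392] [0.055  0.0553] 41.6
.667,.139,.065,.034 2903 0.0332 [0.6656 0.1358] [0.06   0.0966] 74.5
held local: top z [0.0336 0.0349 0.0447] rect xy [-0.0021 -0.0017] [0.0556 0.0558] 61.7
tcp [0.6634 0.1411 0.1059] w 0.0852 F [-0.2 -0.4  0.6] f 0.0 yaw 74.49
.664,.142,.04,.07 4873 0.0694 [0.6649 0.1391] [0.0552 0.0552] 38.1
held local: top z [0.0354 0.0366 0.0425] rect xy [-0.0016 -0.0013] [0.0557 0.0559] 44.3
```

Emit:
play_rows --steps '[{"claw":0,"dx":0.002,"dy":-0.002,"dz":-0.03,"ax":0,"ay":0,"az":0},{"claw":0,"dx":0,"dy":0,"dz":-0.04,"ax":0,"ay":0,"az":0},{"claw":0,"dx":0,"dy":0,"dz":-0.04,"ax":0,"ay":0,"az":0},{"claw":0,"dx":0,"dy":0,"dz":-0.037,"ax":0,"ay":0,"az":0},{"claw":0,"dx":0,"dy":0,"dz":0,"ax":0,"ay":0,"az":0}]'

```text
time: 15.63
tool_pos: [0.6631, 0.1392, 0.0296]
orientation: [-0.425, -3.109, 0.002]
force: [-1.2, -0.2, -1.3]
grip_width: 0.0853
finger_force: 0.0
```

Emit:
play_rows --steps '[{"claw":0.2,"dx":0,"dy":0,"dz":0,"ax":0,"ay":0,"az":0},{"claw":0.27,"dx":0,"dy":0,"dz":0,"ax":0,"ay":0,"az":0},{"claw":0.32,"dx":0,"dy":0,"dz":0,"ax":0,"ay":0,"az":0},{"claw":0.37,"dx":0,"dy":0,"dz":0,"ax":0,"ay":0,"az":0},{"claw":0.42,"dx":0,"dy":0,"dz":0,"ax":0,"ay":0,"az":0}]'

```text
time: 16.05
tool_pos: [0.6658, 0.1405, 0.0354]
orientation: [0.424, 3.11, 0.001]
force: [-1.6, -2.2, 8.1]
grip_width: 0.0543
finger_force: 61.8
```

Emit:
play_rows --steps '[{"claw":0.55,"dx":0,"dy":0,"dz":0,"ax":0,"ay":0,"az":0},{"claw":0.55,"dx":0,"dy":0,"dz":0,"ax":0,"ay":0,"az":0},{"claw":0.55,"dx":0,"dy":0,"dz":0,"ax":0,"ay":0,"az":0},{"claw":0.55,"dx":0,"dy":0,"dz":0,"ax":0,"ay":0,"az":0},{"claw":0.55,"dx":0,"dy":0,"dz":0,"ax":0,"ay":0,"az":0}]'

```text
time: 16.47
tool_pos: [0.6658, 0.1405, 0.0353]
orientation: [0.424, 3.11, 0.001]
force: [-1.4, -1.1, 7.5]
grip_width: 0.0541
finger_force: 61.8
```

Emit:
play_rows --steps '[{"claw":0.55,"dx":0,"dy":0,"dz":0.01,"ax":0,"ay":0,"az":0},{"claw":0.55,"dx":0,"dy":0,"dz":0.02,"ax":0,"ay":0,"az":0},{"claw":0.55,"dx":0,"dy":0,"dz":0.03,"ax":0,"ay":0,"az":0},{"claw":0.55,"dx":0,"dy":0,"dz":0.03,"ax":0,"ay":0,"az":0},{"claw":0.55,"dx":0,"dy":0,"dz":0.02,"ax":0,"ay":0,"az":0}]'

```text
time: 16.88
tool_pos: [0.6656, 0.1407, 0.0914]
orientation: [0.424, 3.11, 0.001]
force: [-0.0, 0.1, 0.1]
grip_width: 0.0545
finger_force: 63.2
```

```bash
python3 look.py .667,.139,.065,.034 .4645,-.025,.08,.01; python3 - <<'E'
from h import *
s=snapshot("wrist"); cv2.imwrite("pics/w5.png",s["img"])
E
```

```text
tcp [0.6662 0.1409 0.093 ] w 0.054 F [1.2 0.1 1.5] f 63.2 yaw 74.49
.667,.139,.065,.034 4167 0.0333 [0.6457 0.1413] [0.0601 0.0551] 74.6
.4645,-.025,.08,.01 1942 0.0095 [ 0.4877 -0.0088] [0.0264 0.0646] 21.4
held local: top z [-0.0294 -0.0163  0.0028] rect xy [0.0227 0.0004] [0.0129 0.046 ] 3.4
```

View pics/w5.png

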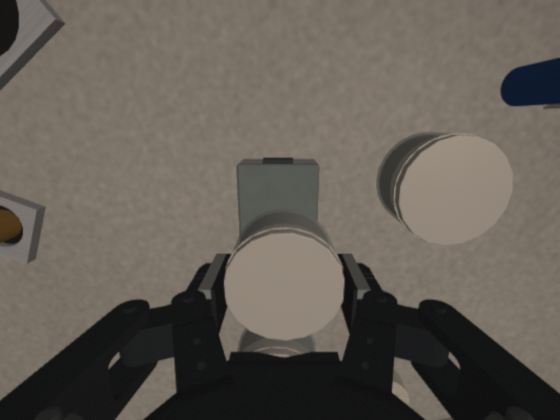

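The round tub is held level at (285,285), and the case is undisturbed at (278,190).

Emit:
play_rows --steps '[{"claw":0.55,"dx":-0.02,"dy":-0.017,"dz":0,"ax":0,"ay":0,"az":0},{"claw":0.55,"dx":-0.04,"dy":-0.033,"dz":0,"ax":0,"ay":0,"az":0},{"claw":0.55,"dx":-0.052,"dy":-0.043,"dz":0,"ax":0,"ay":0,"az":0},{"claw":0.55,"dx":-0.052,"dy":-0.043,"dz":0,"ax":0,"ay":0,"az":0},{"claw":0.55,"dx":-0.052,"dy":-0.043,"dz":0,"ax":0,"ay":0,"az":0}]'

```text
time: 17.4
tool_pos: [0.5554, 0.0504, 0.0873]
orientation: [-0.423, -3.112, 0.0]
force: [0.0, -1.1, 0.4]
grip_width: 0.0545
finger_force: 63.4
```

Emit:
play_rows --steps '[{"claw":0.55,"dx":-0.052,"dy":-0.043,"dz":0,"ax":0,"ay":0,"az":0},{"claw":0.55,"dx":-0.052,"dy":-0.043,"dz":-0.02,"ax":0,"ay":0,"az":0},{"claw":0.55,"dx":-0.042,"dy":-0.035,"dz":-0.03,"ax":0,"ay":0,"az":0},{"claw":0.55,"dx":-0.03,"dy":-0.024,"dz":-0.02,"ax":0,"ay":0,"az":0},{"claw":0.55,"dx":-0.011,"dy":-0.01,"dz":-0.01,"ax":0,"ay":0,"az":0}]'

```text
time: 17.82
tool_pos: [0.461, -0.0275, 0.0465]
orientation: [-0.426, -3.111, 0.0]
force: [1.0, 0.1, -1.3]
grip_width: 0.0542
finger_force: 63.4
```

Emit:
play_rows --steps '[{"claw":0.55,"dx":0,"dy":0,"dz":0,"ax":0,"ay":0,"az":0},{"claw":0.55,"dx":0,"dy":0,"dz":0,"ax":0,"ay":0,"az":0},{"claw":0.55,"dx":0,"dy":0,"dz":0,"ax":0,"ay":0,"az":0},{"claw":0.55,"dx":0,"dy":0,"dz":0,"ax":0,"ay":0,"az":0},{"claw":0.55,"dx":0,"dy":0,"dz":0,"ax":0,"ay":0,"az":0}]'

```text
time: 18.23
tool_pos: [0.464, -0.0259, 0.0483]
orientation: [0.423, 3.113, 0.0]
force: [0.3, -0.0, -0.9]
grip_width: 0.054
finger_force: 63.4
```

```bash
python3 look.py; python3 - <<'E'
from h import *
s=snapshot("wrist"); w=cloud(s).reshape(-1,3); w=w[~np.isnan(w[:,0])]; st=get_state(); t=st["tool_pos"]
q=w[(abs(w[:,2]-.0095)<.003)&(np.hypot(w[:,0]-.4645,w[:,1]+.025)<.075)]
# express in holder-aligned axes (21.3 deg)
a=np.radians(21.3); B=np.array([[np.cos(a),np.sin(a)],[-np.sin(a),np.cos(a)]])
p=q[:,:2]@B.T; print(np.percentile(p,[.2,99.8],axis=0).round(4)); 
for c in([.4645,-.025],): print(B@c)
M=R.from_rotvec(st["orientation"]).as_matrix(); l=(w-t)@M
k=l[(np.hypot(l[:,0],l[:,1])<.034)&(abs(l[:,2]+.0345)<.004)]; print("lid",len(k),rect(k[:,:2]),np.median(k[:,2]))
cv2.imwrite("pics/w6.png",s["img"])
E
```

```text
tcp [ 0.4639 -0.026   0.0483] w 0.0542 F [-0.   0.3 -1.2] f 63.4 yaw 74.53
held local: top z [-0.0293  0.0391  0.0493] rect xy [ 0.0287 -0.    ] [0.0462 0.0427] 90.0
[[ 0.3791 -0.2377]
 [ 0.4625 -0.1536]]
[ 0.42368929 -0.19202248]
lid 10892 (array([ 0.0018, -0.0006]), array([0.0579, 0.0585]), 43.1) -0.03412375490582578
```

View pics/w6.png

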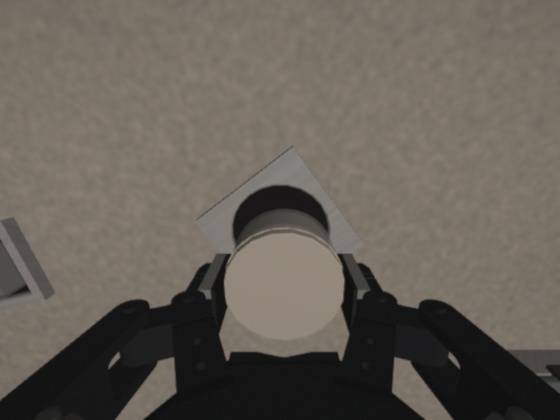

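The tub is over the large round recess at (283,215). I need a correction of about 1 mm in +x and 3 mm in -y, then lower.

Emit:
play_rows --steps '[{"claw":0.55,"dx":0.002,"dy":-0.006,"dz":-0.015,"ax":0,"ay":0,"az":0},{"claw":0.55,"dx":0,"dy":0,"dz":-0.02,"ax":0,"ay":0,"az":0},{"claw":0.55,"dx":0,"dy":0,"dz":-0.02,"ax":0,"ay":0,"az":0},{"claw":0.55,"dx":0,"dy":0,"dz":-0.01,"ax":0,"ay":0,"az":0},{"claw":0.55,"dx":0,"dy":0,"dz":0,"ax":0,"ay":0,"az":0}]'

```text
time: 18.75
tool_pos: [0.4633, -0.0293, 0.0135]
orientation: [-0.424, -3.11, 0.0]
force: [-0.7, -0.2, -1.9]
grip_width: 0.0541
finger_force: 63.4
```

Emit:
play_rows --steps '[{"claw":0.55,"dx":0,"dy":0,"dz":-0.009,"ax":0,"ay":0,"az":0},{"claw":0.55,"dx":0,"dy":0,"dz":-0.008,"ax":0,"ay":0,"az":0},{"claw":0.55,"dx":0,"dy":0,"dz":-0.004,"ax":0,"ay":0,"az":0},{"claw":0.55,"dx":0,"dy":0,"dz":0,"ax":0,"ay":0,"az":0},{"claw":0.55,"dx":0,"dy":0,"dz":0,"ax":0,"ay":0,"az":0}]'

```text
time: 19.17
tool_pos: [0.4644, -0.0294, 0.0051]
orientation: [0.424, 3.113, 0.0]
force: [-0.7, 0.5, -1.6]
grip_width: 0.0546
finger_force: 63.5
```

Emit:
play_rows --steps '[{"claw":0.4,"dx":0,"dy":0,"dz":0,"ax":0,"ay":0,"az":0},{"claw":0.3,"dx":0,"dy":0,"dz":0,"ax":0,"ay":0,"az":0},{"claw":0.1,"dx":0,"dy":0,"dz":0,"ax":0,"ay":0,"az":0},{"claw":0,"dx":0,"dy":0,"dz":0,"ax":0,"ay":0,"az":0},{"claw":0,"dx":0,"dy":0,"dz":0,"ax":0,"ay":0,"az":0}]'

```text
time: 19.58
tool_pos: [0.4645, -0.0294, 0.0052]
orientation: [0.424, 3.113, -0.0]
force: [-0.1, 0.8, -0.3]
grip_width: 0.0847
finger_force: 0.0
```

Emit:
play_rows --steps '[{"claw":0,"dx":0,"dy":0,"dz":0.03,"ax":0,"ay":0,"az":0},{"claw":0,"dx":0,"dy":0,"dz":0.06,"ax":0,"ay":0,"az":0},{"claw":0,"dx":0,"dy":0,"dz":0.07,"ax":0,"ay":0,"az":0},{"claw":0,"dx":0,"dy":0,"dz":0.07,"ax":0,"ay":0,"az":0},{"claw":0,"dx":0,"dy":0,"dz":0.03,"ax":0,"ay":0,"az":0}]'

```text
time: 20.0
tool_pos: [0.4655, -0.0296, 0.1398]
orientation: [0.423, 3.108, 0.0]
force: [0.6, -0.5, 1.2]
grip_width: 0.0856
finger_force: 0.0
```

```bash
python3 look.py .464,-.028,.07,.01 .464,-.028,.04,.039
```

```text
tcp [ 0.4661 -0.0296  0.1411] w 0.0856 F [0.7 0.2 4.2] f 0.0 yaw 74.49
.464,-.028,.07,.01 3270 0.0093 [ 0.4635 -0.0294] [0.0844 0.0841] 21.6
.464,-.028,.04,.039 2904 0.0383 [ 0.4637 -0.0299] [0.0548 0.0553] 66.6
```

Emit:
play_rows --steps '[{"claw":0,"dx":0.05,"dy":0.0416,"dz":0,"ax":0,"ay":0,"az":0},{"claw":0,"dx":0.05,"dy":0.0416,"dz":0,"ax":0,"ay":0,"az":0},{"claw":0,"dx":0.05,"dy":0.0416,"dz":0,"ax":0,"ay":0,"az":0},{"claw":0,"dx":0.05,"dy":0.0416,"dz":0,"ax":0,"ay":0,"az":0},{"claw":0,"dx":0.05,"dy":0.0416,"dz":0,"ax":0,"ay":0,"az":0}]'

```text
time: 20.47
tool_pos: [0.5904, 0.0758, 0.1345]
orientation: [-0.424, -3.113, 0.0]
force: [-0.6, -0.8, 1.0]
grip_width: 0.0852
finger_force: 0.0
```

Emit:
play_rows --steps '[{"claw":0,"dx":0.05,"dy":0.0416,"dz":0,"ax":0,"ay":0,"az":0},{"claw":0,"dx":0.05,"dy":0.0416,"dz":-0.02,"ax":0,"ay":0,"az":0},{"claw":0,"dx":0.05,"dy":0.0416,"dz":-0.05,"ax":0,"ay":0,"az":0},{"claw":0,"dx":0,"dy":0,"dz":-0.06,"ax":0,"ay":0,"az":0},{"claw":0,"dx":0,"dy":0,"dz":0,"ax":0,"ay":0,"az":0}]'

```text
time: 20.88
tool_pos: [0.6622, 0.1375, 0.0627]
orientation: [-0.421, -3.105, 0.004]
force: [-1.2, -0.0, -2.1]
grip_width: 0.0856
finger_force: 0.0
```

```bash
python3 look.py; python3 look.py .667,.139,.065,.034
```

```text
tcp [0.6626 0.1369 0.0662] w 0.0853 F [-0.4 -0.4 -0.1] f 0.0 yaw 74.52
held local: top z [0.0316 0.0329 0.0365] rect xy [-0.0026 -0.    ] [0.0948 0.0602] 0.1
tcp [0.6635 0.1367 0.0692] w 0.0855 F [-0.6 -0.2  0.4] f 0.0 yaw 74.49
.667,.139,.065,.034 11179 0.0333 [0.6656 0.1359] [0.0601 0.0965] 74.4
held local: top z [0.0346 0.0359 0.0388] rect xy [-0.002  -0.0002] [0.0603 0.0959] 89.9
```

Emit:
play_rows --steps '[{"claw":0,"dx":0.003,"dy":0,"dz":-0.03,"ax":0,"ay":0,"az":0},{"claw":0,"dx":0,"dy":0,"dz":-0.04,"ax":0,"ay":0,"az":0},{"claw":0,"dx":0,"dy":0,"dz":-0.04,"ax":0,"ay":0,"az":0},{"claw":0,"dx":0,"dy":0,"dz":-0.025,"ax":0,"ay":0,"az":0},{"claw":0,"dx":0,"dy":0,"dz":-0.009,"ax":0,"ay":0,"az":0}]'

```text
time: 21.4
tool_pos: [0.6653, 0.1364, -0.0029]
orientation: [-0.425, -3.112, 0.0]
force: [-0.2, -1.1, 0.5]
grip_width: 0.0854
finger_force: 0.0
```

Emit:
play_rows --steps '[{"claw":0.18,"dx":0,"dy":0,"dz":0,"ax":0,"ay":0,"az":0},{"claw":0.24,"dx":0,"dy":0,"dz":0,"ax":0,"ay":0,"az":0},{"claw":0.29,"dx":0,"dy":0,"dz":0,"ax":0,"ay":0,"az":0},{"claw":0.34,"dx":0,"dy":0,"dz":0,"ax":0,"ay":0,"az":0},{"claw":0.4,"dx":0,"dy":0,"dz":0,"ax":0,"ay":0,"az":0}]'

```text
time: 21.82
tool_pos: [0.6668, 0.1371, 0.0001]
orientation: [0.424, 3.11, 0.001]
force: [-1.6, -1.2, 7.7]
grip_width: 0.0586
finger_force: 66.3
```

Emit:
play_rows --steps '[{"claw":0.5,"dx":0,"dy":0,"dz":0,"ax":0,"ay":0,"az":0},{"claw":0.5,"dx":0,"dy":0,"dz":0,"ax":0,"ay":0,"az":0},{"claw":0.5,"dx":0,"dy":0,"dz":0,"ax":0,"ay":0,"az":0},{"claw":0.5,"dx":0,"dy":0,"dz":0,"ax":0,"ay":0,"az":0},{"claw":0.5,"dx":0,"dy":0,"dz":0,"ax":0,"ay":0,"az":0}]'

```text
time: 22.23
tool_pos: [0.6668, 0.1371, 0.0]
orientation: [0.424, 3.11, 0.001]
force: [-1.5, -0.9, 7.1]
grip_width: 0.0591
finger_force: 66.3
```

Emit:
play_rows --steps '[{"claw":0.5,"dx":0,"dy":0,"dz":0.01,"ax":0,"ay":0,"az":0},{"claw":0.5,"dx":0,"dy":0,"dz":0.03,"ax":0,"ay":0,"az":0},{"claw":0.5,"dx":0,"dy":0,"dz":0.05,"ax":0,"ay":0,"az":0},{"claw":0.5,"dx":0,"dy":0,"dz":0.05,"ax":0,"ay":0,"az":0},{"claw":0.5,"dx":0,"dy":0,"dz":0.02,"ax":0,"ay":0,"az":0}]'

```text
time: 22.65
tool_pos: [0.6671, 0.1372, 0.0831]
orientation: [0.423, 3.108, 0.002]
force: [-0.0, -0.3, -1.1]
grip_width: 0.0586
finger_force: 65.2
```

```bash
python3 look.py .443,.254,.085,.01; python3 - <<'E'
from h import *
s=snapshot("wrist"); w=cloud(s).reshape(-1,3); w=w[~np.isnan(w[:,0])]; st=get_state(); t=st["tool_pos"]
M=R.from_rotvec(st["orientation"]).as_matrix(); l=(w-t)@M
k=l[(abs(l[:,0])<.06)&(abs(l[:,1])<.034)&(abs(l[:,2]+.034)<.004)]; print("lid",len(k),rect(k[:,:2]),np.median(k[:,2]))
E
```

```text
tcp [0.6675 0.1373 0.0837] w 0.0587 F [ 0.8 -0.5  0.8] f 65.2 yaw 74.49
.443,.254,.085,.01 none 0
held local: top z [-0.0298 -0.0213 -0.0031] rect xy [ 0.0471 -0.    ] [0.0506 0.0043] 89.9
lid 22150 (array([ 0.0034, -0.0001]), array([0.0902, 0.0679]), 1.1) -0.03581325838559049
```

Emit:
play_rows --steps '[{"claw":0.5,"dx":-0.022,"dy":0.012,"dz":0,"ax":0,"ay":0,"az":0.0076},{"claw":0.5,"dx":-0.045,"dy":0.023,"dz":0,"ax":0,"ay":0,"az":0.0076},{"claw":0.5,"dx":-0.058,"dy":0.03,"dz":0,"ax":0,"ay":0,"az":0.0076},{"claw":0.5,"dx":-0.058,"dy":0.03,"dz":0,"ax":0,"ay":0,"az":0.0076},{"claw":0.5,"dx":-0.058,"dy":0.03,"dz":0,"ax":0,"ay":0,"az":0.0076}]'

```text
time: 23.17
tool_pos: [0.5428, 0.1997, 0.0758]
orientation: [-0.394, -3.114, 0.002]
force: [0.3, 1.1, -1.0]
grip_width: 0.0593
finger_force: 65.1
```

Emit:
play_rows --steps '[{"claw":0.5,"dx":-0.058,"dy":0.03,"dz":0,"ax":0,"ay":0,"az":0},{"claw":0.5,"dx":-0.058,"dy":0.03,"dz":0,"ax":0,"ay":0,"az":0},{"claw":0.5,"dx":-0.045,"dy":0.023,"dz":-0.02,"ax":0,"ay":0,"az":0},{"claw":0.5,"dx":-0.032,"dy":0.016,"dz":-0.03,"ax":0,"ay":0,"az":0},{"claw":0.5,"dx":-0.015,"dy":0.007,"dz":-0.02,"ax":0,"ay":0,"az":0}]'

```text
time: 23.58
tool_pos: [0.4382, 0.2529, 0.0405]
orientation: [-0.392, -3.115, 0.002]
force: [-0.7, -0.1, -2.5]
grip_width: 0.0588
finger_force: 65.1
```

Emit:
play_rows --steps '[{"claw":0.5,"dx":0,"dy":0,"dz":0,"ax":0,"ay":0,"az":0},{"claw":0.5,"dx":0,"dy":0,"dz":0,"ax":0,"ay":0,"az":0},{"claw":0.5,"dx":0,"dy":0,"dz":0,"ax":0,"ay":0,"az":0},{"claw":0.5,"dx":0,"dy":0,"dz":0,"ax":0,"ay":0,"az":0},{"claw":0.5,"dx":0,"dy":0,"dz":0,"ax":0,"ay":0,"az":0}]'

```text
time: 24.0
tool_pos: [0.4422, 0.2522, 0.0434]
orientation: [0.396, 3.116, 0.0]
force: [-0.3, -0.0, -0.6]
grip_width: 0.0587
finger_force: 65.1
```

```bash
python3 look.py .443,.254,.085,.01; python3 - <<'E'
from h import *
s=snapshot("wrist"); w=cloud(s).reshape(-1,3); w=w[~np.isnan(w[:,0])]; st=get_state(); t=st["tool_pos"]
M=R.from_rotvec(st["orientation"]).as_matrix(); l=(w-t)@M
k=l[(abs(l[:,0])<.06)&(abs(l[:,1])<.026)&(abs(l[:,2]+.034)<.006)]; print("lid",len(k),np.percentile(k[:,0],[0.5,99.5]),"plane",np.linalg.lstsq(np.c_[k[:,:2],np.ones(len(k))],k[:,2],rcond=None)[0])
q=l[(abs(l[:,2]-(t[2]-.0095))<.003)&(abs(l[:,0])<.075)&(abs(l[:,1])<.06)]; print("holder local",np.percentile(q[:,:2],[.2,99.8],axis=0))
cv2.imwrite("pics/w7.png",s["img"])
E
```

```text
tcp [0.4421 0.2522 0.0434] w 0.0585 F [-0.1  0.6 -2.2] f 65.1 yaw 75.53
.443,.254,.085,.01 2482 0.0093 [0.399  0.2617] [0.0884 0.028 ] 75.8
held local: top z [-0.0292  0.04    0.0418] rect xy [ 0.0433 -0.    ] [0.0118 0.0505] 0.1
lid 19267 [-0.03579213  0.04826341] plane [ 0.00436436  0.00238477 -0.03341726]
holder local [[ 0.03115693 -0.04556575]
 [ 0.05790635  0.04242231]]
```

View pics/w7.png

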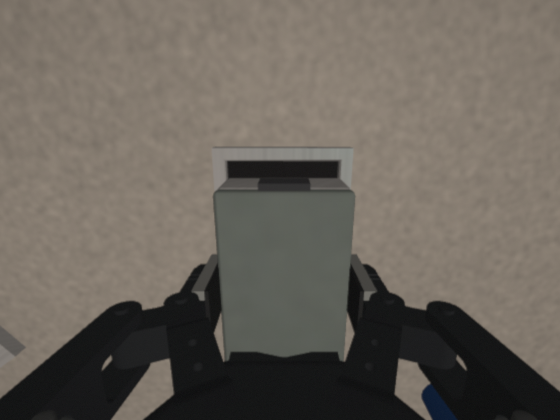

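The case is level over its recess: the case edge is at (285,188), the recess strip at (283,168). The correction is under 1 mm. Lowering.

Emit:
play_rows --steps '[{"claw":0.5,"dx":0.0016,"dy":-0.002,"dz":-0.015,"ax":0,"ay":0,"az":0},{"claw":0.5,"dx":0,"dy":0,"dz":-0.02,"ax":0,"ay":0,"az":0},{"claw":0.5,"dx":0,"dy":0,"dz":-0.015,"ax":0,"ay":0,"az":0},{"claw":0.5,"dx":0,"dy":0,"dz":-0.01,"ax":0,"ay":0,"az":0},{"claw":0.5,"dx":0,"dy":0,"dz":0,"ax":0,"ay":0,"az":0}]'

```text
time: 24.52
tool_pos: [0.4414, 0.2511, 0.0112]
orientation: [-0.394, -3.115, 0.002]
force: [0.3, -0.5, -2.9]
grip_width: 0.0588
finger_force: 65.1
```

Emit:
play_rows --steps '[{"claw":0.5,"dx":0,"dy":0,"dz":-0.009,"ax":0,"ay":0,"az":0},{"claw":0.5,"dx":0,"dy":0,"dz":-0.007,"ax":0,"ay":0,"az":0},{"claw":0.5,"dx":0,"dy":0,"dz":-0.004,"ax":0,"ay":0,"az":0},{"claw":0.5,"dx":0,"dy":0,"dz":0,"ax":0,"ay":0,"az":0},{"claw":0.5,"dx":0,"dy":0,"dz":0,"ax":0,"ay":0,"az":0}]'

```text
time: 24.93
tool_pos: [0.4423, 0.2516, 0.0031]
orientation: [0.394, 3.116, 0.0]
force: [-0.6, -0.0, -1.6]
grip_width: 0.0589
finger_force: 65.1
```

Emit:
play_rows --steps '[{"claw":0.38,"dx":0,"dy":0,"dz":0,"ax":0,"ay":0,"az":0},{"claw":0.25,"dx":0,"dy":0,"dz":0,"ax":0,"ay":0,"az":0},{"claw":0.1,"dx":0,"dy":0,"dz":0,"ax":0,"ay":0,"az":0},{"claw":0,"dx":0,"dy":0,"dz":0,"ax":0,"ay":0,"az":0},{"claw":0,"dx":0,"dy":0,"dz":0,"ax":0,"ay":0,"az":0}]'

```text
time: 25.35
tool_pos: [0.4422, 0.2515, 0.0031]
orientation: [0.394, 3.117, 0.0]
force: [0.5, 0.3, 0.9]
grip_width: 0.0855
finger_force: 0.0
```

Emit:
play_rows --steps '[{"claw":0,"dx":0,"dy":0,"dz":0.03,"ax":0,"ay":0,"az":0},{"claw":0,"dx":0,"dy":0,"dz":0.06,"ax":0,"ay":0,"az":0},{"claw":0,"dx":0,"dy":0,"dz":0.07,"ax":0,"ay":0,"az":0},{"claw":0,"dx":0,"dy":0,"dz":0.07,"ax":0,"ay":0,"az":0},{"claw":0,"dx":0,"dy":0,"dz":0.07,"ax":0,"ay":0,"az":0}]'

```text
time: 25.77
tool_pos: [0.4419, 0.2513, 0.1547]
orientation: [0.394, 3.117, -0.0]
force: [0.1, 1.0, -0.3]
grip_width: 0.0855
finger_force: 0.0
```

Emit:
play_rows --steps '[{"claw":0,"dx":0,"dy":0,"dz":0.03,"ax":0,"ay":0,"az":0},{"claw":0,"dx":0,"dy":0,"dz":0,"ax":0,"ay":0,"az":0},{"claw":0,"dx":0,"dy":0,"dz":0,"ax":0,"ay":0,"az":0},{"claw":0,"dx":0,"dy":0,"dz":0,"ax":0,"ay":0,"az":0},{"claw":0,"dx":0,"dy":0,"dz":0,"ax":0,"ay":0,"az":0}]'

```text
time: 26.18
tool_pos: [0.4417, 0.2512, 0.1664]
orientation: [-0.394, -3.115, 0.002]
force: [-0.2, 0.5, 0.6]
grip_width: 0.0855
finger_force: 0.0
```

```bash
python3 look.py .443,.254,.085,.01 .443,.254,.06,.037; python3 - <<'E'
from h import *
s=snapshot("scene"); cv2.imwrite("pics/s2.png",s["img"])
E
```

```text
tcp [0.4417 0.2513 0.1666] w 0.0852 F [-0.1 -0.3  0.2] f 0.0 yaw 75.57
.443,.254,.085,.01 2440 0.0092 [0.4426 0.25  ] [0.0883 0.1177] 75.5
.443,.254,.06,.037 5416 0.0363 [0.4412 0.251 ] [0.06   0.0964] 75.5
```

View pics/s2.png

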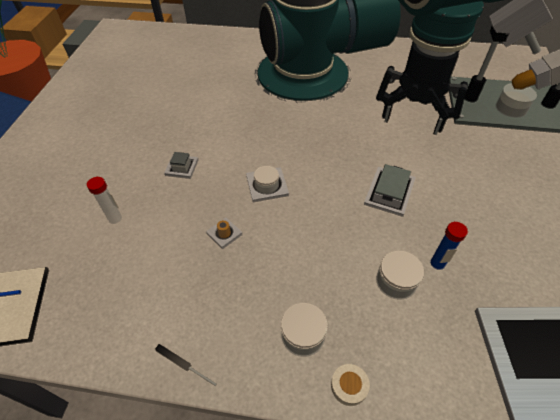

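The slug (223,230), square tub (181,162), round tub (267,180) and case (392,185) all sit in their holders. The wrist-camera readings put each within 2 mm of its holder's centre, and the red-capped tubes haven't moved. Handing in.

```bash
python3 -c "from station import *; print(job_done())"
```

```text
the job is handed in; nothing more can be done
None
```

The job is handed in: the slug, square tub, round tub and case each stand in their own holder, within about 2 mm of its centre by the wrist camera, and both red-capped tubes are where they were; `job_done()` returned no verdict.

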